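# Fit the matching drive flange on the bench mixer

## Robot

A 6-joint arm with a two-finger parallel gripper is mounted at the origin on the work surface. World frame = base frame: x ahead of the robot, y to its left, z up, the work surface at z = 0. Lengths are in m, angles in rad, forces in N, time in s.
With the tool pointing down it reaches from about 0.375 to 0.9 m from the base axis. Payload 3.1 kg.
Tool frame: the origin (TCP) lies at the centre of the arm's flange, where the gripper is bolted on; the fingertips stand 182 mm ahead of it and the grasp point (between the pads) lies ahead of it (manip.tcp_to_grasp is the z of the grasp point in the tool frame, in m); z points along the fingers, y is the line along which they close (so a half turn about z gives the same grasp; the last joint's range is limited). The gripper opens to 87 mm and grips with 3 to 60 N. Pads are 19 mm wide; open, the fingers measure 117 mm over their backs; the gripper's body (75 mm by 190 mm) begins 51 mm behind the grasp point.
Start: joints at [-1.49, 0.527, 1.433, -0, 1.181, -0.178], TCP at [0.16, -0.604, 0.405] pointing down, gripper open.
Joint ranges: [-3.08, 3.08], [-0.75, 2.2], [0.22, 2.44], [-1.43, 4.57], [0, 2.65], [-2.85, 2.85]. Speed limits (rad/s): [2.79, 2.79, 3.14, 3.14, 3.14, 3.14].

## Interface

Orientations are given as a unit quaternion [w, x, y, z].
In Python, from plant import monitor, viewer, ticket, manip gives the robot as it stands.
- The arm moves only by the tool drive_tool, never from a script. Its argument "moves" is a list of rows, each a list of 3 entries, a list of its own where there are three numbers: the shift along the world's x, y, z in mm, then the turn, a rotation vector about the world's x, y, z in rad, then the opening, from 0 (shut) to 1 (fully open). In form: [[[dx, dy, dz], [rx, ry, rz], hand], ...]. A call has exactly 10 rows; each row is the pose to reach, as a shift and turn from the pose commanded when the call began; what a row does not reach only later rows make up. A row lasts 1/10 s, in which the tool goes at most 50 mm and 8.59 degrees, less where a joint would pass 70% of its speed; a pose out of reach is approached as far as the arm can. A call with a gripper value outside its range is refused whole. The fingers move at their own pace and stop on an object; "squeeze" is the grip in N (left out, the last holds). Time passes only in rows, so rows that repeat a pose let the fingers close, or fill a call up. It gives the time, the measured TCP pose, the force, the opening and the grip force at its end, in the units of the state.
- monitor.sense(): the state, without advancing time (a new reading comes with each control period).
- viewer.get_image(name): name is "side" or "top"; returns (picture, depth): 420x560x3 uint8, red, green, blue; 420x560 float32, m along the optical axis (not along the pixel's ray), 0 where there is no reading.
- viewer.get_calibration(name): a dict with "mtx" (3x3 intrinsics, pixels), "extrinsics" (4x4, takes a point from camera to world coordinates). Camera axes: x right, y up, looking along -z (the intrinsics and any distortion apply to the point x, -y, -z); pixel columns grow to the right and rows downward; lengths in m; the calibration is good to about 2 mm. A picture is of the moment at which its call begins. get_calibration takes no time and is no camera call.
- ticket.close_job(): hands the job in; it is judged then, once.
The state is a dict: "clock": time; "joint_pos": joint angles; "qd": joint speeds; "effort": joint torques, N m; "tool_pos": TCP position; "eef_rot": TCP orientation; "wrist_force": force on the tool from outside, world axes, zero at the start; "moment": the same for the moment, N m; "grip_width": finger opening in m; "grip_force": force on a finger pad.
Only numpy, scipy, OpenCV 4.12 (cv2) and the standard library are available. Lean on these libraries where they do the work, as an engineer would, in place of code of your own. Each camera call takes 0.05 s, during which the arm holds its last target. There are 200 camera calls.

## Task

The bench mixer needs its drive flange: find the one of the three flanges whose bolt holes match the studs in the mixer's round nest and fit it there, rib up, turning it until all the studs come through and it lies flat, fully down on the stud plate. Leave the other two flanges and the glassware, racks and bottles where they are.

Things in the scene. Friction and masses are not known exactly. Their poses are not given: they have to be found in the camera images.
- flange_three_wide_mid (a point): aluminium flange, rib up: disc 124 mm across, 8 mm thick, about 0.36 kg, with an upright finger rib (50 long, 16 wide, 40 mm tall) across the middle of its top. Three holes, evenly spaced, on a circle of 90 mm diameter. Through holes 14.4 mm across. Point: on its axis, 24 mm above the underside (half of the full 48 mm). z up, x along the rib; one hole lies on the +x side.
- flange_three_narrow_mid (a point): aluminium flange, rib up: disc 124 mm across, 8 mm thick, about 0.36 kg, with an upright finger rib (50 long, 16 wide, 40 mm tall) across the middle of its top. Three holes, evenly spaced, on a smaller circle of 70 mm diameter. Through holes 14.4 mm across. Point: on its axis, 24 mm above the underside (half of the full 48 mm). z up, x along the rib; one hole lies on the +x side.
- flange_four_wide_mid (a point): aluminium flange, rib up: disc 124 mm across, 8 mm thick, about 0.36 kg, with an upright finger rib (50 long, 16 wide, 40 mm tall) across the middle of its top. Four holes, evenly spaced, on a circle of 90 mm diameter. Through holes 14.4 mm across. Point: on its axis, 24 mm above the underside (half of the full 48 mm). z up, x along the rib; one hole lies on the +x side.
- mixer_seat (a point): bench mixer, fixed: white housing 200 x 190 mm, 70 mm high, round open nest on top. Point: centre of the stud plate's upper face in the nest, 75 mm over the bench; axes are the housing's, z up. Three studs stand on the plate, evenly spaced on a 90 mm circle, 10 mm thick, 14 mm tall, the last 5 mm pointed. The plate's angle differs each time and is not given here: see it or find it by turning.
- mixer_rim (a point): centre of the mouth of the mixer's nest, 28 mm above mixer_seat. The nest's wall is 126.4 mm across inside up to 20 mm above the plate, then flares to 138 mm at this mouth. It centres a flange to about 1 mm. With holes off the studs, a flange laid in rests on the stud tips, 14 mm above the plate, and turns freely by its rib; with holes over studs (within about 1.5 degrees) it drops by its own weight.
- rack_yellow: yellow tube rack with glass tubes, 75 x 150 mm, 142 mm tall; origin under its centre
- rack_blue: blue tube rack with glass tubes, 75 x 150 mm, 142 mm tall; origin under its centre
- flask: conical flask, 82 mm across, 120 mm tall; origin under its centre
- beaker: glass beaker, 74 mm across, 85 mm tall; origin under its centre
- wash_bottle: white wash bottle, 66 mm across, about 185 mm tall with its spout; origin under its centre
- brush_jar: clear jar with brushes, 68 mm across, brushes up to 270 mm tall; origin under its centre
Mind the look-alikes: they are no part of the job. Leave any green or red look-alike of the part that bears flange_three_wide_mid alone.

How it is judged:
At the end, for the whole second after the job is handed in: The three-hole 90 mm flange lies in the mixer's nest, rib up and level within 2 degrees, centred within 4 mm, its underside within 3 mm of the stud plate; the other two flanges are within 40 mm of where they began (z of flange_three_wide_mid in the frame of mixer_seat between 0.02 and 0.027 m and horizontal distance between flange_three_wide_mid and mixer_seat below 0.004 m and angle between flange_three_wide_mid's own z axis and vertical below 0.035 rad and distance of each of flange_three_narrow_mid, flange_four_wide_mid from where it was at the start of the episode below 0.04 m); the robot touches nothing.
It fails at once if a rack, glass, bottle or jar is knocked over or moved more than 50 mm (distance of any of rack_yellow, rack_blue, flask, beaker, wash_bottle, brush_jar from where it was at the start of the episode above 0.05 m or angle between any of rack_yellow, rack_blue, flask, beaker, wash_bottle, brush_jar's own z axis and vertical above 0.5 rad).
It also fails if it takes over 58 s, if anything falls off the work surface, if the arm or the gripper's body presses on something with over 40 N, if the wrist force passes 120 N, or if a joint passes its speed limit or range.

## Working session

There is one attempt and no reset: what is moved stays moved. The work goes in short steps, Python scripts to look and compute and a tool call to move; the robot and the scene stay as the last step left them, time stands still between calls to the robot, and variables do not carry over. Pictures are saved under pics/ and viewed, at most 10 in all, crops included, and the job is handed in when it is done.

Besides the shell and the picture viewer there is one more tool, called after "Request:" by a JSON object that holds its "op" and its "data", one argument or row to a line. drive_tool: Moves the arm, as the interface text tells. Its arguments: {"type":"object","properties":{"moves":{"type":"array"},"squeeze":{"type":"number"}},"required":["moves"]}

```bash
mkdir -p pics; ls; cat > h.py <<'E'
import numpy as np, cv2
from plant import monitor, viewer, ticket, manip
def grab(n):
    im,d=viewer.get_image(n); np.savez(''+n+'.npz',im=im,d=d); cv2.imwrite(''+n+'_last.png',im[:,:,::-1]); return im,d
def ray(n,u,v):
    c=viewer.get_calibration(n);K=np.array(c['mtx']);E=np.array(c['extrinsics'])
    p=np.array([(u-K[0,2])/K[0,0],-(v-K[1,2])/K[1,1],-1.]); return E[:3,3],E[:3,:3]@p
def onplane(n,u,v,z):
    o,r=ray(n,u,v); return o+r*(z-o[2])/r[2]
def dep(n,u,v,d): 
    o,r=ray(n,u,v); return o+r*d
def proj(n,P):
    c=viewer.get_calibration(n);K=np.array(c['mtx']);E=np.array(c['extrinsics'])
    q=E[:3,:3].T@(np.array(P)-E[:3,3]); return K[0,2]+K[0,0]*q[0]/-q[2],K[1,2]-K[1,1]*q[1]/-q[2]
E
python3 - <<'E'
from h import *
for n in('top','side'):
    im,d=grab(n); cv2.imwrite(f'pics/{n}0.png',im[:,:,::-1]); c=viewer.get_calibration(n); print(n,c)
print(monitor.sense(), manip.tcp_to_grasp)
E
```

```text
pics
top {'mtx': array([[431.74811532,   0.        , 280.38872869],
       [  0.        , 431.74811532, 200.42329424],
       [  0.        ,   0.        ,   1.        ]]), 'extrinsics': array([[-0.02652154,  0.99462553, -0.10008328,  0.36794239],
       [-0.99956898, -0.02764693, -0.00987411, -0.02834043],
       [-0.01258804,  0.09977826,  0.99493007,  1.47011949],
       [ 0.        ,  0.        ,  0.        ,  1.        ]])}
side {'mtx': array([[473.3470345 ,   0.        , 275.73065335],
       [  0.        , 473.3470345 , 213.5834116 ],
       [  0.        ,   0.        ,   1.        ]]), 'extrinsics': array([[-0.9965778 ,  0.02685232, -0.07817703,  0.40813725],
       [-0.08067416, -0.52203087,  0.84910273,  1.04872984],
       [-0.01801044,  0.85250379,  0.52241067,  0.72546463],
       [ 0.        ,  0.        ,  0.        ,  1.        ]])}
{'clock': 0.1, 'joint_pos': array([-1.49048334e+00,  5.28371268e-01,  1.43374566e+00, -1.27598199e-05,
        1.18137942e+00, -1.78449246e-01]), 'qd': array([ 0.00019551, -0.00076191, -0.0051776 ,  0.00041721, -0.00026735,
        0.00152719]), 'effort': array([ 4.94838696e-05, -4.40987062e+01, -1.77150536e+01,  6.34524389e-02,
        5.34180191e-02, -4.58953980e-05]), 'tool_pos': array([ 0.15996118, -0.60387668,  0.4038794 ]), 'eef_rot': array([-9.50990424e-04,  9.91641170e-01,  1.29022807e-01,  4.07937542e-05]), 'wrist_force': array([-0.18029022, -0.06512311, -0.06656562]), 'moment': array([ 0.02837531,  0.02058842, -0.00858439]), 'grip_force': 0.0, 'grip_width': 0.08696460203969103} 0.1635
```

View pics/top0.png

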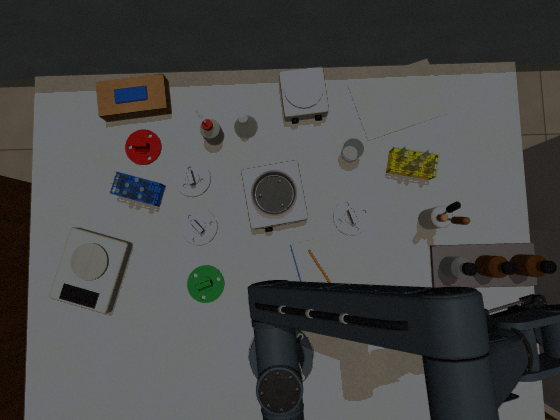

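View pics/side0.png

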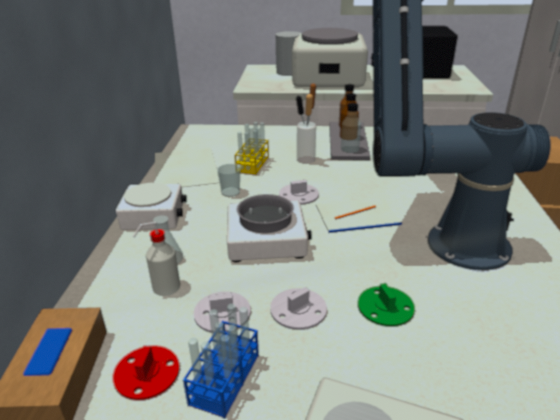

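The top view shows the mixer nest at (274,193). The bare-aluminium candidates are at A (194,179), B (201,227) and C (350,217). The look-alikes to leave alone are red (143,147) and green (206,284); the round plate at (303,93) is a hotplate. The side view shows A (222,308), B (298,305), C (299,190) and the nest (266,212). Next is a close crop to count holes and measure hole circles.

```bash
python3 - <<'E'
from h import *
T=cv2.imread('top_last.png');S=cv2.imread('side_last.png')
def crop(I,u,v,r):
    c=I[v-r:v+r,u-r:u+r]; c=cv2.resize(c,(260,260),interpolation=cv2.INTER_CUBIC).astype(float)
    lo,hi=np.percentile(c,1),np.percentile(c,99); return np.clip((c-lo)/(hi-lo)*255,0,255).astype(np.uint8)
a=np.hstack([crop(T,194,179,22),crop(T,201,227,22),crop(T,350,217,22)])
b=np.hstack([crop(T,274,193,26),crop(S,222,308,34),crop(S,298,305,34)])
cv2.imwrite('pics/crop.png',np.vstack([a,b]))
d=np.load('top.npz')['d']
for n,(u,v) in dict(A=(194,179),B=(201,227),C=(350,217),nest=(274,193)).items():
    print(n,onplane('top',u,v,.008 if n!='nest' else .075), d[v-2:v+3,u-2:u+3].round(3).min(), dep('top',u,v,d[v,u]))
E
```

```text
A [0.5970686  0.28039255 0.008     ] 0.0 [0.59533885 0.27806183 0.01903799]
B [0.43196742 0.25767528 0.008     ] 1.419 [0.43045946 0.25093884 0.04243681]
C [ 0.4521219  -0.24781546  0.008     ] 1.415 [ 0.45061903 -0.24389714  0.03410342]
nest [0.53312784 0.00564407 0.075     ] 1.399 [0.53301843 0.00562156 0.075924  ]
```

View pics/crop.png

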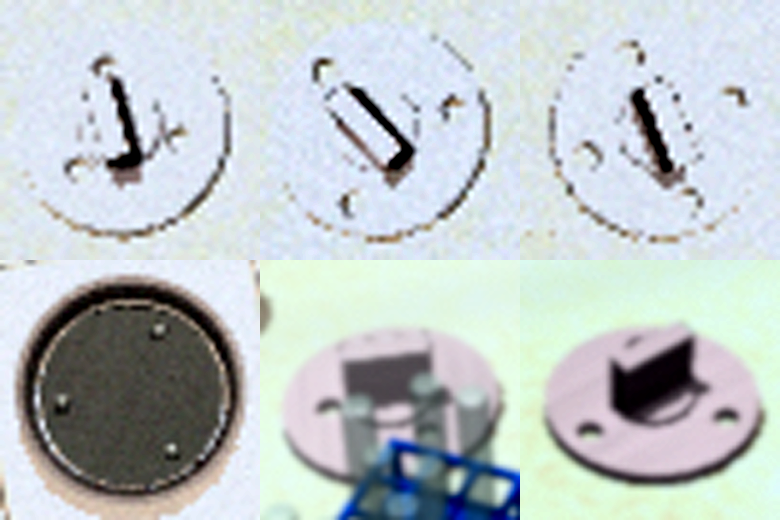

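Crop: B's holes at crop (62,70), (193,105), (90,203) form a triangle with sides of about 139 px, so it is the 90 mm three-hole flange. A's triangle is about 105 px (narrow) and C has four holes. I choose B. The studs show at crop (158,70), (62,143), (172,190). Next I measure B and the nest accurately.

```bash
python3 - <<'E'
from h import *
def cloud(n):
    z=np.load(n+'.npz');d=z['d'];c=viewer.get_calibration(n);K=c['mtx'];E=c['extrinsics']
    v,u=np.mgrid[:420,:560];p=np.stack([(u-K[0,2])/K[0,0]*d,-(v-K[1,2])/K[1,1]*d,-d],-1)@E[:3,:3].T+E[:3,3]
    p[d==0]=np.nan; return p,z['im']
c0=np.array([.430,.254])
for n in('top','side'):
    p,im=cloud(n); r=np.linalg.norm(p[...,:2]-c0,axis=-1)
    m=(r<.045)&(p[...,2]>.042)&(p[...,2]<.06); q=p[m]
    print(n,'rib',len(q),np.median(q[:,2]),cv2.minAreaRect(q[:,:2].astype(np.float32)*1000), 'disc z',np.median(p[(r>.03)&(r<.055)&(p[...,2]<.02)][:,2]))
    # nest rim / plate
    r=np.linalg.norm(p[...,:2]-[.535,.004],axis=-1)
    print(' plate z',np.nanmedian(p[(r<.035)][:,2]),'rim max z',np.nanpercentile(p[(r>.062)&(r<.072)][:,2],95))
# dark blobs
g=cv2.imread('top_last.png',0).astype(float)
def blob(n,u,v,z,k,dark=True):
    I=cv2.imread(n+'_last.png',0).astype(float);P=I[v-k:v+k+1,u-k:u+k+1]
    b=np.median(P);w=np.clip((b-P) if dark else (P-b),0,None);w[w<0.35*w.max()]=0
    yy,xx=np.mgrid[v-k:v+k+1,u-k:u+k+1];U,V=(w*xx).sum()/w.sum(),(w*yy).sum()/w.sum()
    return U,V,onplane(n,U,V,z)
H=[blob('top',u,v,.008,2) for u,v in((189,217),(212,223),(194,239))]
S=[blob('top',u,v,.087,2,False) for u,v in((280,181),(260,196),(282,205))]
HS=[blob('side',u,v,.008,4) for u,v in((281,314),(318,311))]
def circ(P):
    A=np.c_[2*P,np.ones(3)];s=np.linalg.solve(A,(P**2).sum(1));return s[:2],np.sqrt(s[2]+s[:2]@s[:2])
for L in(H,S,HS):
    for l in L: print(np.round(l[:2],1),l[2].round(4))
    if len(L)==3:
        P=np.array([l[2][:2] for l in L]);c,R=circ(P);print('centre',c,'R',R,'mean',P.mean(0),'ang',np.degrees(np.arctan2(*(P-c).T[::-1])))
# nest: dark plate ellipse
for n,z in(('top',.075),):
    I=cv2.imread(n+'_last.png',0);m=(I<130).astype(np.uint8);nn,l,s,cc=cv2.connectedComponentsWithStats(m)
    k=l[193,274];print('plate comp',s[k],cc[k],onplane(n,*cc[k],z),I[193,274])
E
```

```text
top rib 73 0.04803897923252265 ((434.1103210449219, 265.26202392578125), (48.87751388549805, 16.56392478942871), 43.923545837402344) disc z 0.007713505630720263
 plate z 0.07555612802933553 rim max z 0.10619238833348218
side rib 143 0.0464667387866774 ((436.0626525878906, 269.3185119628906), (50.74128341674805, 18.157197952270508), 41.320980072021484) disc z 0.007447168704746154
 plate z 0.07440834698823995 rim max z 0.10293434145808472
[188.5 216. ] [0.4706 0.2998 0.008 ]
[210.6 222.3] [0.4471 0.225  0.008 ]
[193.  239.4] [0.3909 0.2852 0.008 ]
centre [0.43488495 0.26995578] R 0.046563400471341394 mean [0.43618794 0.27001499] ang [ 39.88546312 -74.84868896 160.86477231]
[279.4 180.2] [ 0.5729 -0.0131  0.087 ]
[259.8 194.4] [0.5286 0.0513 0.087 ]
[281.7 204. ] [ 0.4954 -0.0185  0.087 ]
centre [0.53256488 0.00661062] R 0.04483087213425074 mean [0.53227409 0.00658159] ang [ -26.02390763   95.10914434 -145.9978622 ]
[281.8 314.7] [0.4689 0.2969 0.008 ]
[317.6 311. ] [0.3922 0.2807 0.008 ]
plate comp [     0      0    560    420 235200] [279.5 209.5] [ 0.4788069  -0.01083096  0.075     ] 47
```

Request:
{"op": "drive_tool", "data": {
  "moves": [
    [[24, 40, 0], [0, 0, 0.05], 1],
    [[48, 81, 0], [0, 0, 0.1], 1],
    [[72, 121, 0], [0, 0, 0.15], 1],
    [[96, 162, 0], [0, 0, 0.2], 1],
    [[120, 202, 0], [0, 0, 0.25], 1],
    [[144, 242, 0], [0, 0, 0.3], 1],
    [[168, 283, 0], [0, 0, 0.35], 1],
    [[192, 323, 0], [0, 0, 0.4], 1],
    [[216, 364, 0], [0, 0, 0.44], 1],
    [[240, 404, 0], [0, 0, 0.475], 1]
  ],
  "squeeze": 30
}}

```text
clock: 1.1
tool_pos: [0.4004, -0.1983, 0.4046]
eef_rot: [-0.0, 0.933, 0.359, -0.0]
wrist_force: [-0.4, -0.4, 0.2]
grip_width: 0.087
grip_force: 0.0
```

Request:
{"op": "drive_tool", "data": {
  "moves": [
    [[4, 47, -10], [0, 0, 0], 1],
    [[7, 94, -20], [0, 0, 0], 1],
    [[10, 140, -30], [0, 0, 0], 1],
    [[14, 187, -40], [0, 0, 0], 1],
    [[17, 234, -50], [0, 0, 0], 1],
    [[21, 281, -60], [0, 0, 0], 1],
    [[25, 328, -70], [0, 0, 0], 0.7],
    [[28, 374, -80], [0, 0, 0], 0.7],
    [[32, 421, -90], [0, 0, 0], 0.7],
    [[35, 468, -105], [0, 0, 0], 0.7]
  ]
}}

```text
clock: 2.1
tool_pos: [0.435, 0.27, 0.2995]
eef_rot: [0.0, 0.933, 0.359, 0.001]
wrist_force: [0.4, 0.1, -0.1]
grip_width: 0.0644
grip_force: 0.0
```

Request:
{"op": "drive_tool", "data": {
  "moves": [
    [[0, 0, -30], [0, 0, 0], 0.7],
    [[0, 0, -60], [0, 0, 0], 0.7],
    [[0, 0, -85], [0, 0, 0], 0.7],
    [[0, 0, -104], [0, 0, 0], 0.7],
    [[0, 0, -104], [0, 0, 0], 0.7],
    [[0, 0, -104], [0, 0, 0], 0],
    [[0, 0, -104], [0, 0, 0], 0],
    [[0, 0, -104], [0, 0, 0], 0],
    [[0, 0, -104], [0, 0, 0], 0],
    [[0, 0, -104], [0, 0, 0], 0]
  ]
}}

```text
clock: 3.1
tool_pos: [0.4352, 0.2679, 0.1964]
eef_rot: [0.0, 0.933, 0.359, 0.001]
wrist_force: [0.1, 1.3, 0.5]
grip_width: 0.0286
grip_force: 0.0
```

```bash
python3 - <<'E'
from h import *
im,_=grab('side');im2,_=grab('top')
a=cv2.resize(im[230:380,200:400],None,fx=2,fy=2);b=cv2.resize(im2[140:290,130:330],None,fx=2,fy=2)
cv2.imwrite('pics/grasp.png',np.hstack([a,b])[:,:,::-1]); s=monitor.sense();print(s['tool_pos'],s['grip_width'],s['grip_force'],s['wrist_force'])
E
```

```text
[0.43506612 0.26785522 0.19615183] 0.020688004330903852 0.0 [ 0.30609673 -0.68138569 -0.06573828]
```

View pics/grasp.png

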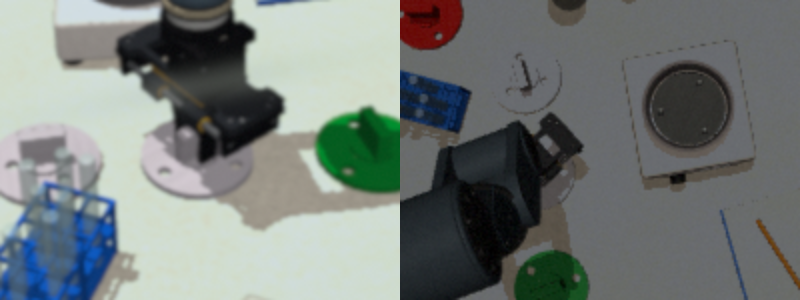

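The gripper straddles B's rib, square to it (side crop about (190,145)), and the neighbours are clear. I'll finish closing and lift.

Request:
{"op": "drive_tool", "data": {
  "moves": [
    [[0, 0, 0], [0, 0, 0], 0],
    [[0, 0, 0], [0, 0, 0], 0],
    [[0, 0, 0], [0, 0, 0], 0],
    [[0, 0, 0], [0, 0, 0], 0],
    [[0, 0, 20], [0, 0, 0], 0],
    [[0, 0, 50], [0, 0, 0], 0],
    [[0, 0, 85], [0, 0, 0], 0],
    [[0, 0, 120], [0, 0, 0], 0],
    [[0, 0, 150], [0, 0, 0], 0],
    [[0, 0, 150], [0, 0, 0], 0]
  ]
}}

```text
clock: 4.2
tool_pos: [0.4358, 0.2682, 0.3485]
eef_rot: [0.0, 0.933, 0.359, 0.004]
wrist_force: [0.7, 0.1, -4.8]
grip_width: 0.0158
grip_force: 30.0
```

```bash
python3 - <<'E'
from h import *
im,_=grab('side')
cv2.imwrite('pics/lift.png',cv2.resize(im[130:330,190:430],None,fx=2.5,fy=2.5)[:,:,::-1]); s=monitor.sense();print(s['tool_pos'],s['grip_width'],s['grip_force'],s['wrist_force'])
E
```

```text
[0.43511654 0.26791678 0.34645001] 0.015803376667730643 29.998248224146664 [-0.32338702  0.84917437 -5.60106528]
```

View pics/lift.png

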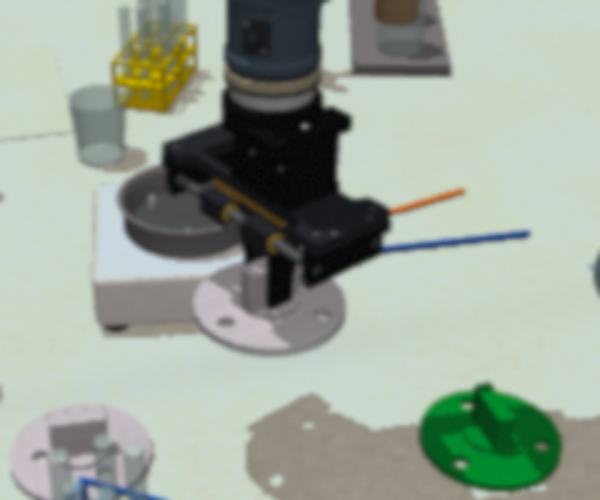

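The flange is held level; holes in the crop at (226,322) and (324,315) agree with its centre lying at the TCP to about 2 mm. I'll carry it over the nest and turn by +0.913 rad.

Request:
{"op": "drive_tool", "data": {
  "moves": [
    [[10, -27, 0], [0, 0, 0.09], 0],
    [[20, -54, 0], [0, 0, 0.18], 0],
    [[31, -83, 0], [0, 0, 0.28], 0],
    [[43, -115, 0], [0, 0, 0.39], 0],
    [[56, -150, 0], [0, 0, 0.51], 0],
    [[69, -185, 0], [0, 0, 0.63], 0],
    [[81, -217, 0], [0, 0, 0.74], 0],
    [[91, -243, 0], [0, 0, 0.84], 0],
    [[98, -262, 0], [0, 0, 0.913], 0],
    [[98, -262, 0], [0, 0, 0.913], 0]
  ]
}}

```text
clock: 5.25
tool_pos: [0.5335, 0.0033, 0.3429]
eef_rot: [-0.001, 0.681, 0.733, -0.001]
wrist_force: [0.5, 0.9, -4.1]
grip_width: 0.0157
grip_force: 30.0
```

Request:
{"op": "drive_tool", "data": {
  "moves": [
    [[0, 0, -10], [0, 0, 0], 0],
    [[0, 0, -20], [0, 0, 0], 0],
    [[0, 0, -28], [0, 0, 0], 0],
    [[0, 0, -34], [0, 0, 0], 0],
    [[0, 0, -38], [0, 0, 0], 0],
    [[0, 0, -42], [0, 0, 0], 0],
    [[0, 0, -46], [0, 0, 0], 0],
    [[0, 0, -50], [0, 0, 0], 0],
    [[0, 0, -50], [0, 0, 0], 0],
    [[0, 0, -50], [0, 0, 0], 0]
  ]
}}

```text
clock: 6.25
tool_pos: [0.533, 0.0058, 0.2958]
eef_rot: [0.0, 0.68, 0.733, 0.0]
wrist_force: [-0.5, 1.0, -5.2]
grip_width: 0.016
grip_force: 30.0
```

```bash
python3 - <<'E'
from h import *
im,_=grab('side')
cv2.imwrite('pics/nest.png',cv2.resize(im[130:280,180:380],None,fx=3,fy=3)[:,:,::-1]); s=monitor.sense();print(s['tool_pos'],s['eef_rot'],s['grip_width'],s['wrist_force'],s['moment'])
E
```

```text
[0.533075   0.0057918  0.29590156] [1.72146234e-04 6.79771145e-01 7.33424263e-01 1.05706351e-04] 0.01601528965317367 [-0.2290333  -0.25704724 -4.22137053] [-0.02800023 -0.06868217  0.02735346]
```

View pics/nest.png

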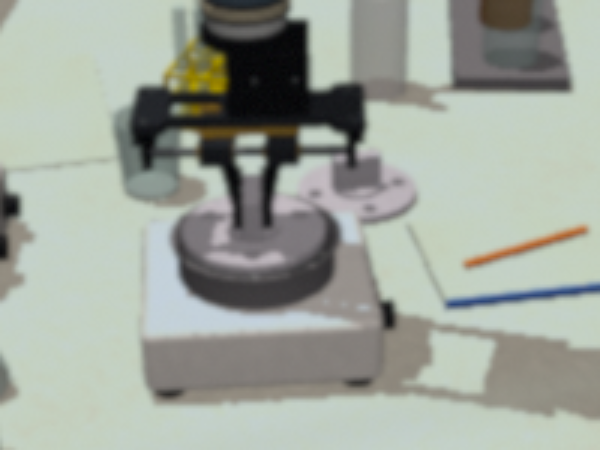

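The flange sits in the mouth at crop (255,235) with no contact force. I'll lower it gently.

Request:
{"op": "drive_tool", "data": {
  "moves": [
    [[0, 0, -2], [0, 0, 0], 0],
    [[0, 0, -4], [0, 0, 0], 0],
    [[0, 0, -6], [0, 0, 0], 0],
    [[0, 0, -8], [0, 0, 0], 0],
    [[0, 0, -9], [0, 0, 0], 0],
    [[0, 0, -10], [0, 0, 0], 0],
    [[0, 0, -11], [0, 0, 0], 0],
    [[0, 0, -12], [0, 0, 0], 0],
    [[0, 0, -13], [0, 0, 0], 0],
    [[0, 0, -13], [0, 0, 0], 0]
  ]
}}

```text
clock: 7.3
tool_pos: [0.5319, 0.0078, 0.2837]
eef_rot: [-0.002, 0.68, 0.733, 0.001]
wrist_force: [-3.8, 10.1, 6.3]
grip_width: 0.0156
grip_force: 29.9
```

Request:
{"op": "drive_tool", "data": {
  "moves": [
    [[0, 1, 1], [0, 0, 0], 0],
    [[-0.5, 2, 1], [0, 0, 0], 0],
    [[-1, 3, 1], [0, 0, 0], 0],
    [[-1, 3, 0], [0, 0, 0], 0],
    [[-1, 3, -1], [0, 0, 0], 0],
    [[-1, 3, -2], [0, 0, 0], 0],
    [[-1, 3, -3], [0, 0, 0], 0],
    [[-1, 3, -3], [0, 0, 0], 0],
    [[-1, 3, -3], [0, 0, 0], 0],
    [[-1, 3, -3], [0, 0, 0], 0]
  ]
}}

```text
clock: 8.3
tool_pos: [0.5318, 0.0089, 0.2795]
eef_rot: [-0.0, 0.68, 0.733, -0.0]
wrist_force: [-0.2, 3.8, -4.5]
grip_width: 0.0159
grip_force: 29.9
```

There is no vertical support at 5 mm below the tip height, so the studs are in the holes. I'll go on down.

Request:
{"op": "drive_tool", "data": {
  "moves": [
    [[0, 0, -1], [0, 0, 0], 0],
    [[0, 0.5, -2], [0, 0, 0], 0],
    [[0, 0.5, -3], [0, 0, 0], 0],
    [[0, 0.5, -4], [0, 0, 0], 0],
    [[0, 0.5, -5], [0, 0, 0], 0],
    [[0, 0.5, -6], [0, 0, 0], 0],
    [[0, 0.5, -7], [0, 0, 0], 0],
    [[0, 0.5, -8], [0, 0, 0], 0],
    [[0, 0.5, -8.5], [0, 0, 0], 0],
    [[0, 0.5, -8.5], [0, 0, 0], 0]
  ]
}}

```text
clock: 9.3
tool_pos: [0.532, 0.0083, 0.2729]
eef_rot: [0.001, 0.679, 0.734, -0.001]
wrist_force: [-5.6, -2.2, 9.2]
grip_width: 0.0162
grip_force: 30.0
```

Request:
{"op": "drive_tool", "data": {
  "moves": [
    [[0, 0, 0.5], [0, 0, 0], 0],
    [[0, 0, 0.5], [0, 0, 0], 0.4],
    [[0, 0, 0.5], [0, 0, 0], 0.4],
    [[0, 0, 0.5], [0, 0, 0], 0.4],
    [[0, 0, 0.5], [0, 0, 0], 0.4],
    [[0, 0, 0.5], [0, 0, 0], 0.4],
    [[0, 0, 20], [0, 0, 0], 0.4],
    [[0, 0, 50], [0, 0, 0], 0.4],
    [[0, 0, 100], [0, 0, 0], 0.4],
    [[0, 0, 150], [0, 0, 0], 0.4]
  ]
}}

```text
clock: 10.3
tool_pos: [0.5317, 0.0094, 0.4221]
eef_rot: [-0.001, 0.68, 0.733, -0.001]
wrist_force: [1.5, -0.8, -1.5]
grip_width: 0.035
grip_force: 0.0
```

Request:
{"op": "drive_tool", "data": {
  "moves": [
    [[-20, 40, 0], [0, 0, 0], 0.4],
    [[-40, 80, 0], [0, 0, 0], 0.4],
    [[-60, 120, 0], [0, 0, 0], 0.4],
    [[-75, 160, 0], [0, 0, 0], 0.4],
    [[-80, 200, 0], [0, 0, 0], 0.4],
    [[-90, 230, 0], [0, 0, 0], 0.4],
    [[-90, 250, 0], [0, 0, 0], 0.4],
    [[-90, 250, 0], [0, 0, 0], 0.4],
    [[-90, 250, 0], [0, 0, 0], 0.4],
    [[-90, 250, 0], [0, 0, 0], 0.4]
  ]
}}

```text
clock: 11.3
tool_pos: [0.4421, 0.2586, 0.4211]
eef_rot: [0.0, 0.68, 0.733, -0.0]
wrist_force: [0.6, -0.6, 0.0]
grip_width: 0.0349
grip_force: 0.0
```

```bash
python3 - <<'E'
from h import *
im,ds=grab('side');im2,dt=grab('top')
a=cv2.resize(im[180:280,210:330],(480,400),interpolation=cv2.INTER_CUBIC);b=cv2.resize(im2[158:228,239:309],(300,400),interpolation=cv2.INTER_CUBIC);b=cv2.convertScaleAbs(b,alpha=1.6)
cv2.imwrite('pics/fit.png',np.hstack([a,b])[:,:,::-1])
for n,d in(('top',dt),('side',ds)):
    c=viewer.get_calibration(n);K=c['mtx'];E=c['extrinsics'];v,u=np.mgrid[:420,:560]
    p=np.stack([(u-K[0,2])/K[0,0]*d,-(v-K[1,2])/K[1,1]*d,-d],-1)@E[:3,:3].T+E[:3,3];p=p[d>0]
    r=np.linalg.norm(p[:,:2]-[.532,.008],axis=1)
    q=p[(r<.055)&(p[:,2]<.1)&(p[:,2]>.07)];A=np.c_[q[:,:2]-[.532,.008],np.ones(len(q))];s=np.linalg.lstsq(A,q[:,2],rcond=None)[0]
    t=p[(r<.04)&(p[:,2]>.11)&(p[:,2]<.15)]
    print(n,len(q),'disc z',np.median(q[:,2]),'fit',s,'rib top',np.median(t[:,2]),cv2.minAreaRect(t[:,:2].astype(np.float32)*1000))
print(monitor.sense()['wrist_force'],monitor.sense()['tool_pos'])
E
```

```text
top 803 disc z 0.0836919274829484 fit [-0.00185003  0.00394943  0.08373303] rib top 0.12290387118192392 ((532.1958618164062, 5.93232536315918), (16.100217819213867, 48.30403137207031), 3.1944475173950195)
side 499 disc z 0.08292455582867131 fit [-0.00706442  0.03747077  0.08384455] rib top 0.1215195393320499 ((533.17724609375, 10.059518814086914), (15.535237312316895, 52.46914291381836), 5.751418113708496)
[-0.02703249 -0.69338548  0.14492289] [0.44222788 0.25836409 0.42120396]
```

View pics/fit.png

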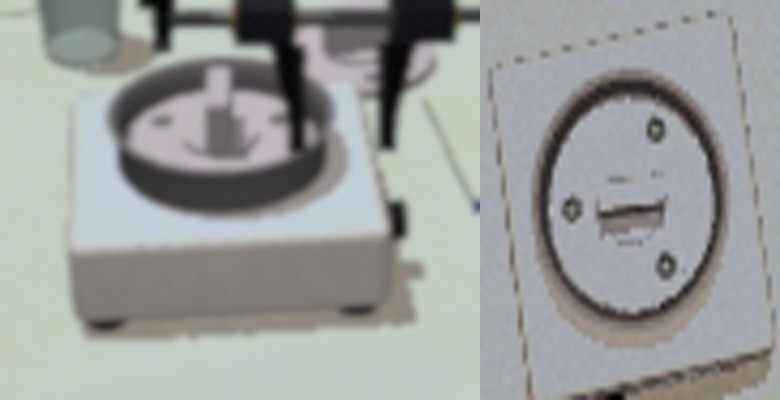

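The picture shows all three studs centred in their holes at crop (655,130), (572,209) and (665,265), and the flange down in the nest. Disc top is at about 83.5 mm (83 expected) and rib top at about 123 mm (123 expected), with tilt under 0.3° by the top view. The arm is clear, so I'm handing in.

```bash
python3 -c "
from h import *
print(ticket.close_job())"
```

```text
the job is handed in; nothing more can be done
None
```

The three-hole 90 mm flange lies flat on the mixer's stud plate with all three studs through, the other two flanges, racks and glassware were not touched, and the job was handed in at about 11 s on the robot's clock (no verdict was returned).

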